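# Raise the toppled drying posts and lay the rail across them

## Task

Set up the drying rail: tip each of the two taller toppled wooden posts up on its square foot, pivoting it on the table rather than picking it up, so that both stand upright about where their feet lie now. Only when both stand, pick up and lay the long flat wooden slat across the tops of the two posts, level and resting on both, and let go. Leave the short post lying and do not shift the jar or the other things on the table.

Things in the scene. Friction and masses are not known exactly. Their poses are not given: they have to be found in the camera images.
- post_a: Wooden post 140 mm tall, lying on its side at the start. From foot to head: square foot plate 56 x 56 x 14 mm (one edge flat on the table while lying), round stem 20 to 34 mm thick, ball head 40 mm in diameter, flat disc top 26 mm across. About 0.35 kg, heaviest at the foot. Origin: centre of the foot's underside; z axis along the stem from foot to head.
- post_a_foot (a point): Centre of the underside of this post's square foot (29 mm high while lying, 0 when standing; when tipped about the lower edge of the foot, it ends 28 mm behind where it was, away from the head).
- post_a_head (a point): Centre of this post's 40 mm ball head, on the stem axis, 118 mm from the underside of the foot (20 mm high while lying). Pinched across the ball, level and square to the stem, the post swivels between the fingers as its head is lifted. The flat top is 22 mm beyond this point.
- post_b: Wooden post 140 mm tall, lying on its side at the start. From foot to head: square foot plate 56 x 56 x 14 mm (one edge flat on the table while lying), round stem 20 to 34 mm thick, ball head 40 mm in diameter, flat disc top 26 mm across. About 0.35 kg, heaviest at the foot. Origin: centre of the foot's underside; z axis along the stem from foot to head.
- post_b_foot (a point): Centre of the underside of this post's square foot (29 mm high while lying, 0 when standing; when tipped about the lower edge of the foot, it ends 28 mm behind where it was, away from the head).
- post_b_head (a point): Centre of this post's 40 mm ball head, on the stem axis, 118 mm from the underside of the foot (20 mm high while lying). Pinched across the ball, level and square to the stem, the post swivels between the fingers as its head is lifted. The flat top is 22 mm beyond this point.
- slat: Flat straight wooden slat, 300 mm long, 30 mm wide, 9 mm thick, 45 g, lying flat on the table. Origin: centre of its underside; y axis along its length, x across, z up.
- short_post: A shorter post of the same pattern, 100 mm tall, same foot and ball, lying on its side; to be left alone. Origin: centre of the foot's underside; z from foot to head.
- jar: Lidded glass jar of slip, 80 mm in diameter, 136 mm tall, standing fixed near the posts on the robot's side. Origin: centre of its underside.
- pot: Grey clay pinch pot, 58 x 64 x 36 mm tall. Origin: centre of its underside. Leave alone.
- stamp: Wooden pattern stamp standing on the table: block 34 x 34 mm, 58 mm tall with its knob. Origin: centre of its underside. Leave alone.

How it is judged (in metres and radians):
On the way:
1. both tall posts stand upright on their feet (angle between each of post_a, post_b's own z axis and vertical below 0.06 rad and height (world z) of each of post_a_foot, post_b_foot below 0.01 m), for 0.2 s.
At the end, for the whole second after the job is handed in: Both 140 mm posts stand within 0.06 rad of vertical, foot centres under 10 mm high and within 90 mm of where they lay (plain tipping moves them 40 mm); the slat rests on both, level within 0.06 rad, its underside 132 to 148 mm above the table; all at rest (all of step 1 and distance of each of post_a_foot, post_b_foot from where it was at the start of the episode below 0.09 m and contact force between slat and post_a above 0.03 N and contact force between slat and post_b above 0.03 N and height (world z) of slat between 0.132 and 0.148 m and angle between slat's own z axis and vertical below 0.06 rad and linear speed of each of slat, post_a, post_b below 0.02 m/s); the robot touches nothing.
It fails at once if the foot of a tall post is lifted off the table (its centre more than 50 mm up; it is 29 mm up while lying) (height (world z) of any of post_a_foot, post_b_foot above 0.05 m).
It fails at once if the slat is raised above 120 mm before both tall posts stand (either leaning more than 0.3 rad) (height (world z) of slat above 0.12 m and angle between any of post_a, post_b's own z axis and vertical above 0.3 rad).
It fails at once if a bystander (pot, stamp or short post) is shifted by more than 30 mm (distance of any of pot, stamp, short_post from where it was at the start of the episode above 0.03 m).
It fails at once if the jar is pushed with more than 10 N (contact force between jar and the fingers above 10 N or contact force between jar and the arm above 10 N).
It also fails if it takes over 72 s, if anything falls off the work surface, if the arm or the gripper's body presses on something with over 40 N, if the wrist force passes 120 N, or if a joint passes its speed limit or range.

## Robot

A 6-joint arm with a two-finger parallel gripper is mounted at the origin on the work surface; the furniture and walls round the work are solid. World frame = base frame: x ahead of the robot, y to its left, z up, the work surface at z = 0. Lengths are in mm, angles in rad, forces in N, time in s.
With the tool pointing down it reaches from about 400 to 925 mm from the base axis. Payload 12.5 kg.
Tool frame: the origin (TCP) lies on the mounting face of the last link; the fingertips stand 190 mm ahead of it and the grasp point (between the pads) lies 171 mm ahead of it (env.tcp_to_tips is the distance from the TCP to the fingertips, in mm); x points along the fingers, y is the direction in which the jaws open and shut, and the axes are right-handed (so a half turn about x gives the same grasp; the last joint's range is limited). The gripper opens to 95 mm and grips with 3 to 60 N. Pads are 20 mm wide; open, the fingers measure 119 mm over their backs; the gripper's body (75 mm by 180 mm) begins 59 mm behind the grasp point.
Start: joints at [-1.227, 0.491, 1.559, -0, 1.092, -0.106], TCP at [271.759, -562.825, 404.761] pointing down, gripper open.
Joint ranges: [-3.1, 3.1], [-0.84, 2.19], [0.05, 2.79], [-1.13, 4.28], [0.06, 2.93], [-2.69, 2.69]. Speed limits (rad/s): [2.22, 2.22, 2.79, 3.14, 3.14, 3.14].

## Interface

Orientations are given as [roll, pitch, yaw] about the fixed x, y, z axes, in that order (R = Rz(yaw) Ry(pitch) Rx(roll)).
In Python, from cell import monitor, cams, job, env gives the robot as it stands. The module is installed in compiled form; this text tells all that it offers.
- The arm moves only by the tool apply_moves, never from a script. Its argument "series" is a list of rows, each a list of 3 entries, a list of its own where there are three numbers: the closure, from -1 (fully open) to 1 (shut), so that 0 is half open, then the shift along the tool's x, y, z in cm, then the turn about the tool's x in rad. A call has 1 to 20 rows; each row is the pose to reach, as a shift and turn from the pose commanded when the call began, along the tool's axes at that moment; what a row does not reach only later rows make up. A row lasts 1/8 s, in which the tool goes at most 62.5 mm and 10.7 degrees, less where a joint would pass 70% of its speed; a pose out of reach is approached as far as the arm can. A call with a gripper value outside its range is refused whole. The fingers move at their own pace and stop on an object; the grip force is fixed at half the most. Time passes only in rows, so rows that repeat a pose let the fingers close. It gives the time, the measured TCP pose, the force and the opening at its end, in the units of the state.
- monitor.state(): the state, without advancing time (a new reading comes with each control period).
- cams.read_camera(name): name is "scene" or "top" or "wrist"; returns a dict with "image" (420x560x3 uint8, red, green, blue), "fx", "fy", "cx", "cy" (pixels), "position" and "orientation" of the camera in the world. Camera axes: x right, y down, z forward; pixel columns grow to the right and rows downward; lengths in mm; the calibration is good to about 2 mm. A picture is of the moment at which its call begins. There is no depth.
- job.job_done(): hands the job in, once; it reports no verdict.
The state is a dict: "t": time; "joints": joint angles; "qvel": joint speeds; "tau": joint torques, N m; "eef_pos": TCP position; "tcp_rot": TCP orientation; "ft_force": force on the tool from outside, world axes, zero at the start; "moment": the same for the moment, N m; "opening": opening from 0.0 (shut) to 1.0 (fully open).
Only numpy, scipy, OpenCV 4.12 (cv2) and the standard library are available. Lean on these libraries where they do the work, as an engineer would, in place of code of your own. Each camera call takes 0.05 s, during which the arm holds its last target. There are 200 camera calls.

## Working session

There is one attempt and no reset: what is moved stays moved. The work goes in short steps, Python scripts to look and compute and a tool call to move; the robot and the scene stay as the last step left them, time stands still between calls to the robot, and variables do not carry over. Pictures are saved under pics/ and viewed, about 8 in all and at most 12, crops included, and the job is handed in when it is done.

Besides the shell and the picture viewer there is one more tool, called after "Call:" by a JSON object that holds its "name" and its "arguments". apply_moves: Moves the arm, as the interface text tells. Its arguments: {"type":"object","properties":{"series":{"type":"array"}},"required":["series"]}

```bash
mkdir -p pics; python3 - <<'E'
from cell import monitor,cams,env
import cv2
print(monitor.state())
for n in("scene","top"):
    c=cams.read_camera(n); cv2.imwrite(f"pics/{n}0.png",c["image"][:,:,::-1]); print(n,[c[k] for k in("fx","fy","cx","cy","position","orientation")])
E
```

```text
{'t': 0.0, 'joints': array([-1.22661761e+00,  4.91583186e-01,  1.55947879e+00, -4.73688141e-05,
        1.09170519e+00, -1.05627166e-01]), 'qvel': array([-0.00098485, -0.00175102, -0.00108075,  0.00012747,  0.00225544,
        0.00077662]), 'tau': array([-7.59829782e-04, -6.12646222e+01, -2.58174384e+01,  6.92796987e-02,
        4.82655130e-02, -1.15825665e-04]), 'eef_pos': array([ 271.73339119, -562.7952722 ,  404.13684199]), 'tcp_rot': array([-1.64067042,  1.56962107,  1.95074998]), 'ft_force': array([ 0.18387167, -0.5248826 ,  0.16370223]), 'moment': array([-0.03652447, -0.05061154, -0.00429041]), 'opening': 1.0014459025983253}
scene [381.85716217145995, 381.85716217145995, 284.2426746705579, 201.92154000543212, array([-177.70259523, -640.29418656,  472.29356967]), array([-2.02146617e+00,  8.93433192e-04, -7.51940332e-01])]
top [407.73352323015774, 407.73352323015774, 283.79399828154953, 210.8543631317247, array([ 353.65168896,  -19.8885621 , 1118.62591384]), array([-3.08546243,  0.01375058, -1.5930528 ])]
```

View pics/top0.png

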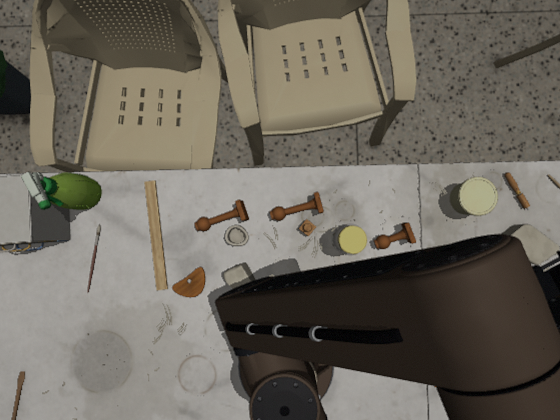

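View pics/scene0.png

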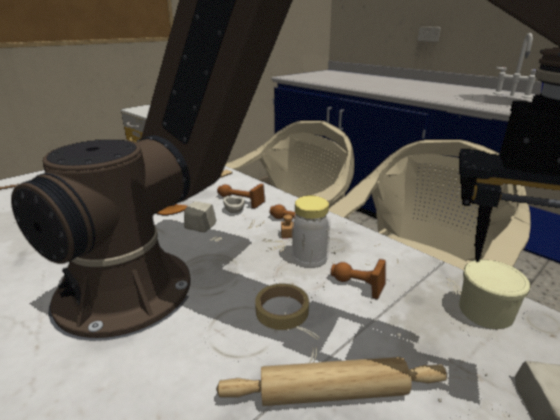

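The top view shows the slat at about (150–165, 182–288). The two tall posts run from head (203,222) to foot (243,210) and from head (275,213) to foot (318,203). The short post is at (377–413, 237) and the jar at (352,240). The scene view shows the same layout, with the jar at (310,230). I'll enlarge both.

```bash
cat > h.py <<'E'
import numpy as np,cv2
from scipy.spatial.transform import Rotation as R
def ray(c,u,v):
    d=R.from_euler('xyz',c['orientation']).apply([(u-c['cx'])/c['fx'],(v-c['cy'])/c['fy'],1.]); return np.array(c['position']),d
def onz(c,u,v,z):
    p,d=ray(c,u,v); return p+d*(z-p[2])/d[2]
def proj(c,P):
    q=R.from_euler('xyz',c['orientation']).inv().apply(np.array(P,float)-c['position']); return c['cx']+c['fx']*q[...,0]/q[...,2],c['cy']+c['fy']*q[...,1]/q[...,2]
def tri(*rs):
    A=0;b=0
    for p,d in rs:
        d=d/np.linalg.norm(d);M=np.eye(3)-np.outer(d,d);A=A+M;b=b+M@p
    return np.linalg.solve(A,b)
def crop(img,x0,y0,w,h,s,fn):
    o=cv2.resize(img[y0:y0+h,x0:x0+w,::-1],None,fx=s,fy=s,interpolation=cv2.INTER_CUBIC)
    for x in range(-(-x0//20)*20,x0+w,20):
        cv2.putText(o,str(x),((x-x0)*s,10),0,.35,(255,0,0),1);cv2.line(o,((x-x0)*s,12),((x-x0)*s,18),(255,0,0),1)
    for y in range(-(-y0//20)*20,y0+h,20):
        cv2.putText(o,str(y),(0,(y-y0)*s+4),0,.35,(255,0,0),1)
    cv2.imwrite(fn,o)
E
python3 - <<'E'
from h import *
from cell import cams
import pickle
t=cams.read_camera("top");s=cams.read_camera("scene")
pickle.dump((t,s),open("c.pkl","wb"))
crop(t["image"],140,175,160,60*2,5,"pics/tc.png")
a=t["image"];b=s["image"]
crop(a,140,170,280,130,2,"pics/x.png")
A=cv2.resize(a[170:300,140:420,::-1],None,fx=2.85,fy=2.85,interpolation=cv2.INTER_CUBIC)
B=cv2.resize(b[170:300,150:400,::-1],None,fx=3,fy=3,interpolation=cv2.INTER_CUBIC)
crop(a,185,185,135,75,5,"pics/a.png");crop(b,200,170,135,75,5,"pics/b.png")
A=cv2.imread("pics/a.png");B=cv2.imread("pics/b.png")
cv2.imwrite("pics/ab.png",np.vstack([A[:300],B[:300]]))
E
```

```text
(no output)
```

View pics/ab.png

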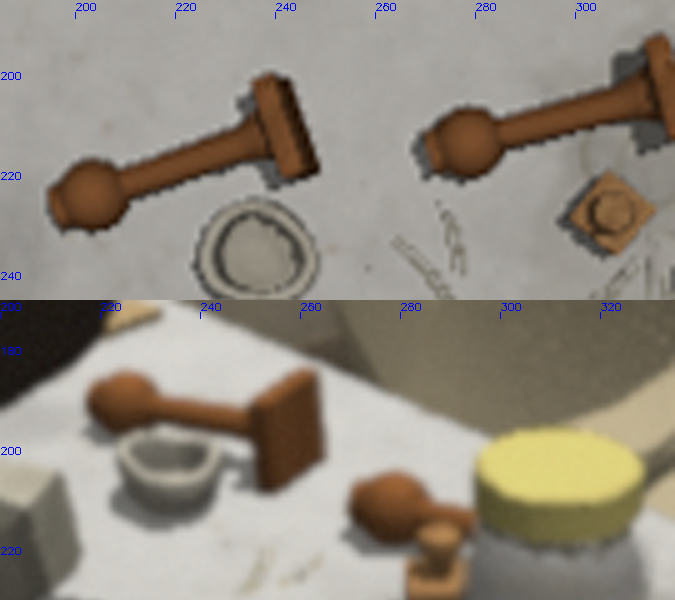

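Top crop: ball A at (203.4, 224), stem A near the foot at (236, 212); ball B at (278.6, 213.4), stem B near the foot at (312, 205). Scene crop: ball A at (225.4, 190), ball B at (278, 211.6), with foot B hidden behind the jar. The bowl (pot) and the stamp are beside the stems.

```bash
python3 - <<'E'
from h import *
import pickle
np.set_printoptions(precision=1,suppress=True)
t,s=pickle.load(open("c.pkl","rb"))
for n,a,b,st in(("A",(203.4,224),(225.4,190),(236,212.3)),("B",(278.6,213.4),(278,211.6),(312,205))):
    print(n,tri(ray(t,*a),ray(s,*b)),onz(t,*a,20),onz(t,*st,27)); h=onz(t,*a,20);d=onz(t,*st,27)-h;d[2]=0;d/=np.linalg.norm(d);print("dir",d,np.arctan2(d[1],d[0]),"foot",h+118*d)
for p in((151,183),(162,289),(146,182),(156,181),(158,290),(167,289)):print("slat",onz(t,*p,9))
print("jar",onz(t,352,239,136),"pot",onz(t,236,236,36),"stamp",onz(t,307,227,58), "short",onz(t,383,242,20))
crop(t["image"],140,170,60,130,4,"pics/sl.png");crop(t["image"],300,170,125,130,4,"pics/sr.png")
cv2.imwrite("pics/slr.png",np.hstack([cv2.imread("pics/sl.png"),cv2.imread("pics/sr.png")]))
E
```

```text
A [385.2 210.9  23.8] [385.2 211.8  20. ] [414.4 122.2  27. ]
dir [ 0.3 -1.   0. ] -1.2554503087186426 foot [421.7  99.6  20. ]
B [408.2   8.7  21.6] [409.2   8.   20. ] [429.3 -82.2  27. ]
dir [ 0.2 -1.   0. ] -1.3511994611607117 foot [ 434.9 -107.2   20. ]
slat [501.4 357.2   9. ]
slat [212.  328.5   9. ]
slat [504.5 371.    9. ]
slat [506.6 343.4   9. ]
slat [209.6 339.3   9. ]
slat [211.8 314.9   9. ]
jar [ 337.8 -169.7  136. ] pot [350.9 122.   36. ] stamp [370.2 -66.   58. ] short [ 326.1 -270.    20. ]
```

View pics/slr.png

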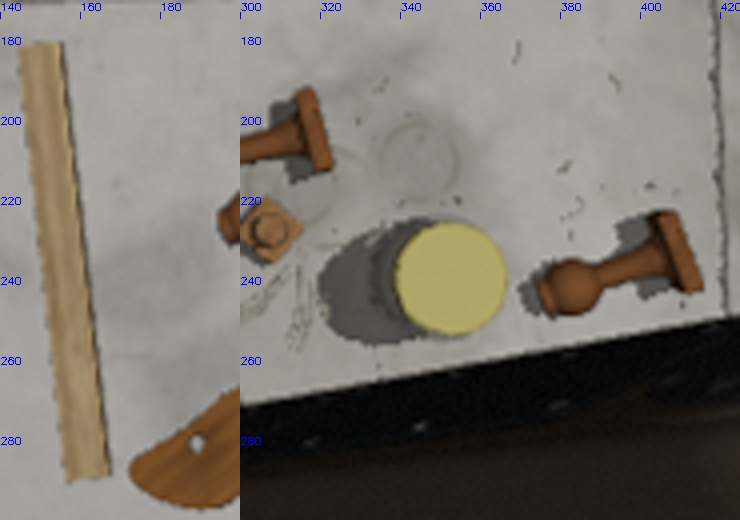

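```bash
cat >> h.py <<'E'
def go(st,xy,z,jaw=None):
    "tool shift (cm) and turn to bring the grasp point to xy,z with jaw axis at world angle jaw (mod pi)"
    M=R.from_euler('xyz',st['tcp_rot']).as_matrix()
    sh=M.T@(np.array([*xy,z+171.])-st['eef_pos'])/10
    y=M[:,1];cur=np.arctan2(y[1],y[0])
    tn=None
    if jaw is not None:
        tn=-((jaw-cur+np.pi/2)%np.pi-np.pi/2)
    return np.round(sh,2),tn,cur
E
python3 - <<'E'
from h import *
import pickle
from cell import monitor
np.set_printoptions(precision=2,suppress=True)
t,s=pickle.load(open("c.pkl","rb"))
st=monitor.state()
print(R.from_euler('xyz',st['tcp_rot']).as_matrix())
c=[onz(t,*p,9) for p in((144.5,180.8),(155.3,180.5),(156.8,290.3),(167.5,289))]
print("slat",np.array(c),np.mean(c,axis=0),np.linalg.norm(c[0]-c[2]))
d=c[0]+c[1]-c[2]-c[3];print("ang",np.arctan2(d[1],d[0]))
print("via",go(st,(520,-200),250)); print("B",go(st,(408.5,8.5),140,np.pi/2-1.351)); print("A",go(st,(385.2,211.5),140,np.pi/2-1.255))
E
```

```text
[[-0.    0.43 -0.9 ]
 [ 0.   -0.9  -0.43]
 [-1.   -0.   -0.  ]]
slat [[507.92 375.18   9.  ]
 [508.03 345.34   9.  ]
 [208.83 342.61   9.  ]
 [211.72 313.5    9.  ]] [359.13 344.16   9.  ] 300.86208924556104
ang 0.10774929343782438
via (array([ -1.64, -21.88, -38.13]), None, np.float64(-1.1209909851847646))
B (array([  9.37, -45.5 , -37.15]), np.float64(-1.3407873119796614), np.float64(-1.1209909851847646))
A (array([  9.38, -64.79, -43.88]), np.float64(-1.4367873119796615), np.float64(-1.1209909851847646))
```

Call:
{"name": "apply_moves", "arguments": {"series": [[-0.3, [-1.6, -21.9, -38.1], -0.6], [-0.3, [-1.6, -21.9, -38.1], -0.6], [-0.3, [-1.6, -21.9, -38.1], -0.6], [-0.3, [-1.6, -21.9, -38.1], -0.6], [-0.3, [-1.6, -21.9, -38.1], -0.6], [-0.3, [-1.6, -21.9, -38.1], -0.9], [-0.3, [-1.6, -21.9, -38.1], -0.9], [-0.3, [9.4, -45.5, -37.2], -1.34], [-0.3, [9.4, -45.5, -37.2], -1.34], [-0.3, [9.4, -45.5, -37.2], -1.34], [-0.3, [9.4, -45.5, -37.2], -1.34], [-0.3, [9.4, -45.5, -37.2], -1.34], [-0.3, [9.4, -45.5, -37.2], -1.34], [-0.3, [9.4, -45.5, -37.2], -1.34]]}}

```text
t: 1.95
eef_pos: [409.8, 7.8, 311.2]
tcp_rot: [1.11, 1.569, -0.242]
ft_force: [1.2, 0.6, 0.3]
opening: 0.648
```

```bash
python3 - <<'E'
from h import *
from cell import monitor,cams
import pickle
np.set_printoptions(precision=2,suppress=True)
c=cams.read_camera("wrist");st=monitor.state()
pickle.dump(c,open("w1.pkl","wb"))
print(st['t'],st['eef_pos'],st['joints'],st['opening'],go(st,(408.5,8.5),24,np.pi/2-1.351))
print(c['position'],c['orientation'],c['fx'],"pred head",proj(c,[408.5,8.5,20]),"foot",proj(c,[434.9,-107.2,29]))
cv2.imwrite("pics/w1.png",c["image"][:,:,::-1])
E
```

```text
2.0 [409.7    7.76 311.17] [-0.14  0.34  2.17 -0.    0.63 -0.36] 0.652900427387522 (array([11.62, -0.12, -0.11]), np.float64(-0.0019637444810818305), np.float64(0.21783258231381467))
[392.03  88.97 291.72] [ 2.84 -0.    0.22] 302.09790077763853 pred head (np.float64(279.3887557705542), np.float64(209.9206556145927)) foot (np.float64(280.24527509627586), np.float64(323.11131059664626))
```

View pics/w1.png

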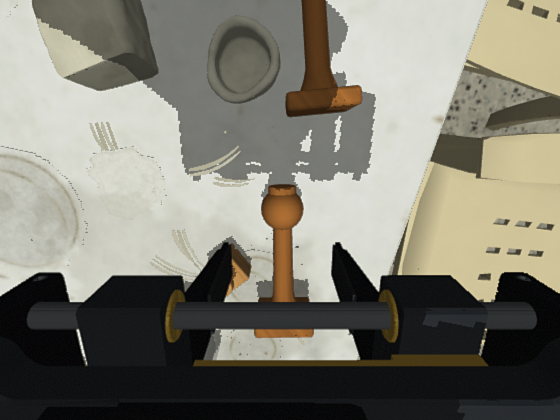

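The wrist view shows ball B at (282.5, 209.5), centred between the fingers (225 and 340), 3 px from where I predicted it. The foot is near (284, 315). I'll descend and pinch.

Call:
{"name": "apply_moves", "arguments": {"series": [[-0.3, [5, 0, -0.1], 0], [-0.3, [9, 0, -0.1], 0], [-0.3, [11.5, 0, -0.1], 0], [-0.3, [11.6, 0, -0.1], 0], [-0.3, [11.6, 0, -0.1], 0], [0.6, [11.6, 0, -0.1], 0], [0.6, [11.6, 0, -0.1], 0], [0.6, [11.6, 0, -0.1], 0], [0.6, [11.6, 0, -0.1], 0], [0.6, [11.6, 0, -0.1], 0], [0.6, [11.6, 0, -0.1], 0]]}}

```text
t: 3.38
eef_pos: [408.8, 9.6, 195.0]
tcp_rot: [1.104, 1.57, -0.248]
ft_force: [-0.6, -0.1, 7.6]
opening: 0.406
```

```bash
python3 - <<'E'
from h import *
from cell import monitor
np.set_printoptions(precision=3,suppress=True)
st=monitor.state();M=R.from_euler('xyz',st['tcp_rot']).as_matrix()
print(M,st['eef_pos'],st['opening'])
d=np.array([.218,-.976,0])
for th in np.deg2rad(np.arange(0,91,7.5)):
    s=119.8-(118*np.cos(th)-28*np.sin(th));h=118*np.sin(th)+28*np.cos(th)-20
    print(round(np.rad2deg(th),1),s,h,(M.T@(d*s+[0,0,h]))/10)
E
```

```text
[[ 0.001  0.976  0.217]
 [-0.     0.217 -0.976]
 [-1.     0.001  0.   ]] [408.821   9.644 195.031] 0.405794656847289
0.0 1.7999999999999972 8.0 [-0.8    0.001  0.18 ]
7.5 6.464239740051809 23.16254680043278 [-2.316  0.002  0.647]
15.0 13.067685760760526 37.58657045819136 [-3.758  0.004  1.308]
22.5 21.49735126989067 51.025271929396624 [-5.102  0.005  2.152]
30.0 31.609002353436225 63.24871130596428 [-6.324  0.007  3.164]
37.5 43.22962585787842 74.04774215118363 [-7.403  0.008  4.326]
45.0 56.16038969321071 83.23759005323593 [-8.321  0.01   5.62 ]
52.5 70.18004490512554 90.66101416660993 [-9.063  0.011  7.022]
60.0 85.04871130596426 96.19099764656376 [-9.616  0.012  8.509]
67.5 100.51198189123542 99.73292094255436 [-9.969  0.013 10.056]
75.0 116.30527581399646 101.22618076498064 [-10.118   0.014  11.635]
82.5 132.1583654365006 100.64522702427108 [-10.059   0.015  13.221]
90.0 147.79999999999998 98.0 [-9.794  0.016 14.785]
```

Call:
{"name": "apply_moves", "arguments": {"series": [[0.6, [-0.8, 0, 0.2], 0], [0.6, [-1.6, 0, 0.4], 0], [0.6, [-2.3, 0, 0.65], 0], [0.6, [-3.1, 0, 1.0], 0], [0.6, [-3.8, 0, 1.3], 0], [0.6, [-4.4, 0, 1.7], 0], [0.6, [-5.1, 0, 2.15], 0], [0.6, [-5.7, 0, 2.6], 0], [0.6, [-6.3, 0, 3.15], 0], [0.6, [-6.9, 0, 3.7], 0], [0.6, [-7.4, 0, 4.3], 0], [0.6, [-7.9, 0, 4.95], 0], [0.6, [-8.3, 0, 5.6], 0], [0.6, [-8.3, 0, 5.6], 0]]}}

```text
t: 5.12
eef_pos: [421.0, -45.4, 278.0]
tcp_rot: [1.065, 1.57, -0.287]
ft_force: [-1.3, 1.6, 1.4]
opening: 0.41
```

```bash
python3 - <<'E'
from h import *
from cell import monitor,cams
np.set_printoptions(precision=2,suppress=True)
c=cams.read_camera("wrist");s=cams.read_camera("scene");st=monitor.state()
print(st['eef_pos'],st['ft_force'],st['opening'])
cv2.imwrite("pics/w2.png",np.hstack([c["image"][130:340,120:440,::-1],cv2.resize(s["image"][140:280,190:410,::-1],(330,210))]))
E
```

```text
[420.87 -45.06 277.74] [-0.46  2.04  0.7 ] 0.4076148453543932
```

View pics/w2.png

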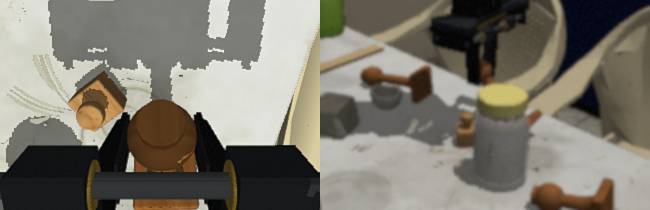

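Wrist crop: the ball is still in the jaws at (162,135) with the disc top turning towards the camera, so the post is swivelling. In the scene crop, the foot is still down behind the jar. I'll carry on to upright.

Call:
{"name": "apply_moves", "arguments": {"series": [[0.6, [-0.4, 0, 0.7], 0], [0.6, [-0.75, 0, 1.4], 0], [0.6, [-1.05, 0, 2.15], 0], [0.6, [-1.3, 0, 2.9], 0], [0.6, [-1.5, 0, 3.65], 0], [0.6, [-1.65, 0, 4.45], 0], [0.6, [-1.75, 0, 5.2], 0], [0.6, [-1.8, 0, 6.0], 0], [0.6, [-1.8, 0, 6.8], 0], [0.6, [-1.75, 0, 7.6], 0], [0.6, [-1.6, 0, 8.4], 0], [0.6, [-1.5, 0, 9.1], 0], [0.6, [-1.45, 0, 9.2], 0], [0.6, [-1.45, 0, 9.2], 0], [0.6, [-1.45, 0, 9.2], 0]]}}

```text
t: 7.1
eef_pos: [441.6, -135.7, 293.1]
tcp_rot: [0.843, 1.567, -0.509]
ft_force: [3.0, -1.6, 10.6]
opening: 0.409
```

```bash
python3 - <<'E'
from h import *
from cell import monitor,cams
np.set_printoptions(precision=2,suppress=True)
c=cams.read_camera("wrist");s=cams.read_camera("scene");t=cams.read_camera("top");st=monitor.state()
print(st['eef_pos'],st['ft_force'],st['opening'])
cv2.imwrite("pics/w3.png",np.hstack([c["image"][130:340,120:440,::-1],cv2.resize(s["image"][110:250,230:450,::-1],(330,210))]))
E
```

```text
[ 441.61 -135.63  293.18] [ 2.48 -1.2  12.68] 0.4101746415795066
```

View pics/w3.png

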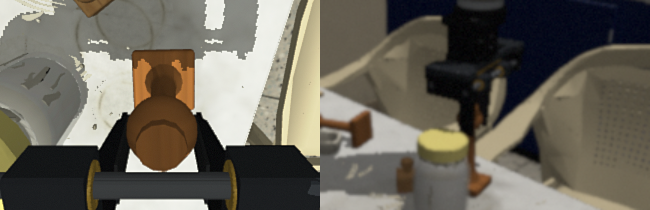

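The post looks upright: foot square to the image below the ball, and 12 N of upward reaction, so it is seated. I'll release gently and rise straight up.

Call:
{"name": "apply_moves", "arguments": {"series": [[0.05, [0, 0, 0], 0], [0.05, [0, 0, 0], 0], [-0.2, [0, 0, 0], 0], [-0.2, [0, 0, 0], 0], [-0.2, [-2, 0, 0], 0], [-0.2, [-6, 0, 0], 0], [-0.2, [-11, 0, 0], 0], [-0.2, [-14, 0, 0], 0], [-0.2, [-14, 0, 0], 0]]}}

```text
t: 8.38
eef_pos: [440.7, -134.7, 433.9]
tcp_rot: [0.877, 1.567, -0.475]
ft_force: [0.3, -0.3, -1.0]
opening: 0.601
```

```bash
python3 - <<'E'
from h import *
from cell import monitor,cams
np.set_printoptions(precision=2,suppress=True)
c=cams.read_camera("wrist");s=cams.read_camera("scene");st=monitor.state()
print(st['eef_pos'],st['ft_force'],st['opening'])
for P in((441.6,-135.6,0),(441.6,-135.6,140)): print(proj(s,P),proj(c,P))
print("A",go(st,(385.2,211.5),140,np.pi/2-1.255))
for n,p in(("s",s),("w",c)): cv2.imwrite(f"pics/{n}4.png",p["image"][:,:,::-1])
cv2.imwrite("pics/w4.png",np.hstack([c["image"][60:340,120:440,::-1],cv2.resize(s["image"][110:250,260:400,::-1],(280,280))]))
E
```

```text
[ 440.59 -134.7   431.61] [-0.36  0.49 -1.15] 0.6003869543249035
(np.float64(329.15568744193575), np.float64(235.28982768688294)) (np.float64(280.74111835214075), np.float64(181.1481584863122))
(np.float64(332.29468336248493), np.float64(181.5299671159059)) (np.float64(280.9097219005194), np.float64(210.61693463210082))
A (array([ 12.07,   2.12, -34.99]), np.float64(-0.09674441078638374), np.float64(0.21905191600851281))
```

View pics/w4.png

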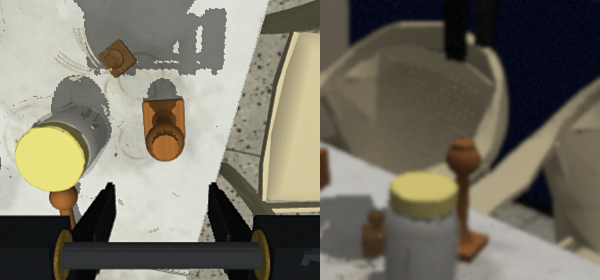

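Post B stands upright (scene crop: vertical at (463, 145–255); wrist crop: disc top at (165,148) over its foot). Next is post A.

Call:
{"name": "apply_moves", "arguments": {"series": [[-0.3, [0, 4, -6], -0.1], [-0.3, [0, 6, -12], -0.1], [-0.3, [0, 6, -18], -0.1], [-0.3, [0, 5, -24], -0.1], [-0.3, [0, 4, -30], -0.1], [-0.3, [4, 2.1, -35], -0.1], [-0.3, [9, 2.1, -35], -0.1], [-0.3, [12, 2.1, -35], -0.1], [-0.3, [12, 2.1, -35], -0.1], [-0.3, [12, 2.1, -35], -0.1]]}}

```text
t: 9.72
eef_pos: [385.6, 211.3, 312.6]
tcp_rot: [-1.102, 1.571, -2.354]
ft_force: [1.1, -0.6, 1.0]
opening: 0.648
```

```bash
python3 - <<'E'
from h import *
from cell import monitor,cams
import pickle
np.set_printoptions(precision=2,suppress=True)
c=cams.read_camera("wrist");st=monitor.state()
print(st['t'],st['eef_pos'],st['joints'],st['opening'],go(st,(385.2,211.5),24,np.pi/2-1.255))
print("pred head",proj(c,[385.2,211.5,20]),"foot",proj(c,[421.7,99.6,29]))
# ball blob: red-brown pixels
im=c["image"].astype(int);m=(im[...,0]>im[...,2]*1.9)&(im[...,0]>60)
n,l,S,C=cv2.connectedComponentsWithStats(m.astype(np.uint8));print([(x,c_) for x,c_ in zip(S.tolist(),C.round(1).tolist()) if x[4]>300])
for v in range(150,320,8):
    u=np.flatnonzero(m[v,200:360])+200
    if len(u):print(v,u.min(),u.max(),end=' | ')
cv2.imwrite("pics/w5.png",c["image"][:,:,::-1])
E
```

```text
9.775 [385.61 211.28 312.93] [ 0.35  0.37  2.1  -0.    0.67  0.03] 0.6531064804565166 (array([11.79, -0.04, -0.03]), np.float64(0.002842408097691429), np.float64(0.3186387348925882))
pred head (np.float64(280.8300002412772), np.float64(210.30250391830265)) foot (np.float64(280.4522907910561), np.float64(322.15786464794337))
[([0, 0, 560, 420, 222958], [282.9, 209.8]), ([86, 46, 86, 114, 6010], [124.4, 107.6]), ([263, 186, 40, 116, 2745], [282.5, 236.6]), ([165, 290, 20, 52, 509], [172.4, 316.0]), ([379, 290, 20, 52, 461], [390.5, 315.9]), ([253, 329, 58, 8, 451], [282.1, 332.4]), ([194, 355, 294, 11, 2033], [365.2, 361.5])]
190 270 296 | 198 266 300 | 206 263 302 | 214 264 302 | 222 268 298 | 230 274 291 | 238 274 291 | 246 274 291 | 254 274 290 | 262 274 291 | 270 274 290 | 278 273 291 | 286 273 291 | 294 272 292 |
```

Ball A is at (282.5, 209.5) and the stem is vertical at column 282.5, the same alignment as B. I'll descend and pinch.

Call:
{"name": "apply_moves", "arguments": {"series": [[-0.3, [5, 0, 0], 0], [-0.3, [9, 0, 0], 0], [-0.3, [11.6, 0, 0], 0], [-0.3, [11.75, 0, 0], 0], [-0.3, [11.75, 0, 0], 0], [0.6, [11.75, 0, 0], 0], [0.6, [11.75, 0, 0], 0], [0.6, [11.75, 0, 0], 0], [0.6, [11.75, 0, 0], 0], [0.6, [11.75, 0, 0], 0], [0.6, [11.75, 0, 0], 0]]}}

```text
t: 11.15
eef_pos: [385.5, 211.4, 195.0]
tcp_rot: [1.503, 1.57, 0.252]
ft_force: [-0.7, 0.7, 7.2]
opening: 0.407
```

Call:
{"name": "apply_moves", "arguments": {"series": [[0.6, [-0.8, 0, 0.2], 0], [0.6, [-1.6, 0, 0.4], 0], [0.6, [-2.3, 0, 0.65], 0], [0.6, [-3.1, 0, 1.0], 0], [0.6, [-3.8, 0, 1.3], 0], [0.6, [-4.4, 0, 1.7], 0], [0.6, [-5.1, 0, 2.15], 0], [0.6, [-5.7, 0, 2.6], 0], [0.6, [-6.3, 0, 3.15], 0], [0.6, [-6.9, 0, 3.7], 0], [0.6, [-7.4, 0, 4.3], 0], [0.6, [-7.9, 0, 4.95], 0], [0.6, [-8.3, 0, 5.6], 0], [0.6, [-8.3, 0, 5.6], 0]]}}

```text
t: 12.9
eef_pos: [403.0, 157.8, 278.0]
tcp_rot: [1.371, 1.57, 0.119]
ft_force: [-0.8, 1.8, 0.6]
opening: 0.407
```

Same readings as with B, so I'll carry on to upright and release.

Call:
{"name": "apply_moves", "arguments": {"series": [[0.6, [-0.4, 0, 0.7], 0], [0.6, [-0.75, 0, 1.4], 0], [0.6, [-1.05, 0, 2.15], 0], [0.6, [-1.3, 0, 2.9], 0], [0.6, [-1.5, 0, 3.65], 0], [0.6, [-1.65, 0, 4.45], 0], [0.6, [-1.75, 0, 5.2], 0], [0.6, [-1.8, 0, 6.0], 0], [0.6, [-1.8, 0, 6.8], 0], [0.6, [-1.75, 0, 7.6], 0], [0.6, [-1.6, 0, 8.4], 0], [0.6, [-1.5, 0, 9.1], 0], [0.6, [-1.45, 0, 9.2], 0], [0.6, [-1.45, 0, 9.2], 0], [0.6, [-1.45, 0, 9.2], 0]]}}

```text
t: 14.78
eef_pos: [432.2, 70.3, 292.8]
tcp_rot: [1.012, 1.569, -0.24]
ft_force: [0.7, -2.2, 11.0]
opening: 0.406
```

Call:
{"name": "apply_moves", "arguments": {"series": [[0.05, [0, 0, 0], 0], [0.05, [0, 0, 0], 0], [-0.2, [0, 0, 0], 0], [-0.2, [0, 0, 0], 0], [-0.2, [-2, 0, 0], 0], [-0.2, [-6, 0, 0], 0], [-0.2, [-11, 0, 0], 0], [-0.2, [-14, 0, 0], 0], [-0.2, [-14, 0, 0], 0]]}}

```text
t: 15.9
eef_pos: [431.6, 70.9, 433.9]
tcp_rot: [1.245, 1.567, -0.006]
ft_force: [0.3, 0.7, -0.4]
opening: 0.6
```

```bash
python3 - <<'E'
from h import *
from cell import monitor,cams
import pickle
np.set_printoptions(precision=2,suppress=True)
c=cams.read_camera("wrist");s=cams.read_camera("scene");t=cams.read_camera("top");st=monitor.state()
pickle.dump((c,s,t),open("c2.pkl","wb"))
print(st['eef_pos'],st['joints'],st['opening'])
for P in((430.5,73,140),(443,-134,140)): print(proj(s,P),proj(c,P),proj(t,P))
print("slat",go(st,(359.1,344.2),100,0.108+np.pi/2))
cv2.imwrite("pics/w6.png",np.hstack([c["image"][60:340,120:440,::-1],cv2.resize(s["image"][130:250,220:380,::-1],(373,280))]))
E
```

```text
[431.56  70.85 431.25] [ 0.01  0.19  1.96 -0.    1.   -0.31] 0.5982820457211517
(np.float64(267.7282525210743), np.float64(159.8885214938507)) (np.float64(279.49996821650257), np.float64(207.45788328348095)) (np.float64(250.1329127517567), np.float64(202.68922477143084))
(np.float64(332.15643096105003), np.float64(181.16405284256106)) (np.float64(233.25220244394063), np.float64(376.0317244527247)) (np.float64(335.99332832741027), np.float64(195.506869769486))
slat (array([ 16.03,   1.72, -28.22]), np.float64(-1.3597672474245246), np.float64(0.319029079370372))
```

View pics/w6.png

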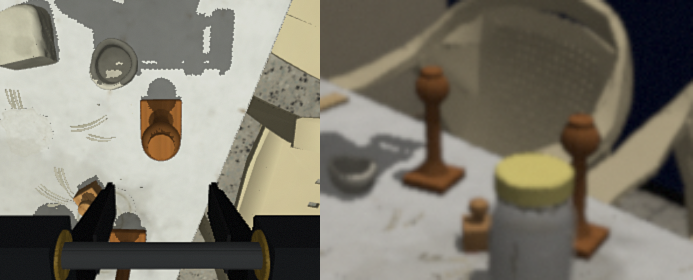

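Both posts stand upright. In the scene crop the tops are at (432,68) and (580,118), which maps to within 1 px of the predicted standing positions. Next is the slat.

Call:
{"name": "apply_moves", "arguments": {"series": [[-0.3, [0, 0, -6], -0.2], [-0.3, [0, 0, -12], -0.4], [-0.3, [0, 0.5, -18], -0.6], [-0.3, [0, 1, -24], -0.8], [-0.3, [4, 1.7, -28.2], -1.0], [-0.3, [8, 1.7, -28.2], -1.2], [-0.3, [13, 1.7, -28.2], -1.36], [-0.3, [16, 1.7, -28.2], -1.36], [-0.3, [16, 1.7, -28.2], -1.36], [-0.3, [16, 1.7, -28.2], -1.36], [-0.3, [16, 1.7, -28.2], -1.36]]}}

```text
t: 17.42
eef_pos: [359.6, 344.0, 273.3]
tcp_rot: [0.476, 1.569, 0.583]
ft_force: [-0.4, -0.4, -0.0]
opening: 0.651
```

```bash
python3 - <<'E'
from h import *
from cell import monitor,cams
np.set_printoptions(precision=2,suppress=True)
c=cams.read_camera("wrist");st=monitor.state()
print(st['t'],st['eef_pos'],st['joints'],st['opening'],go(st,(359.1,344.2),22,0.108+np.pi/2))
print("pred centre",proj(c,[359.1,344.2,9]),"ends",proj(c,[508,360.3,9]),proj(c,[210.3,328,9]))
crop(c["image"],0,0,560,420,1,"pics/w7.png")
E
```

```text
17.475 [359.55 343.97 273.26] [ 0.63  0.5   2.   -0.    0.64 -1.05] 0.654405604208905 (array([ 8.03,  0.02, -0.06]), np.float64(-0.0002610858254759041), np.float64(1.6785352409694207))
pred centre (np.float64(281.5133954921387), np.float64(219.13709161392714)) ends (np.float64(281.481563372156), np.float64(360.9539261820306)) (np.float64(281.4028107929327), np.float64(18.8395843899643))
```

View pics/w7.png

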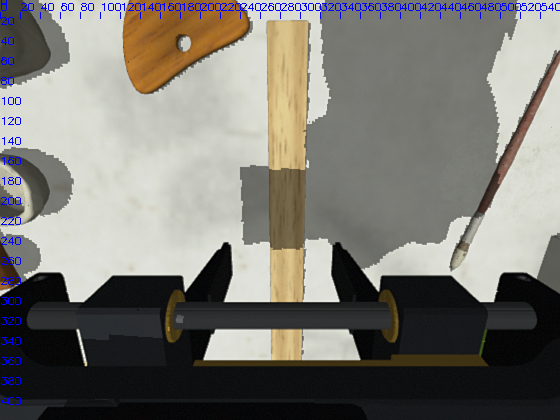

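The slat runs down the picture at columns 268–307 (centre 287) with its far end at row 20. It is about 4 px to the right of the finger midline (282) and on target lengthwise. I'll correct +0.4 cm in tool y and grasp.

Call:
{"name": "apply_moves", "arguments": {"series": [[-0.3, [3, 0.4, 0], 0], [-0.3, [6, 0.4, 0], 0], [-0.3, [7.8, 0.4, 0], 0], [-0.3, [8.0, 0.4, 0], 0], [-0.3, [8.0, 0.4, 0], 0], [0.8, [8.0, 0.4, 0], 0], [0.8, [8.0, 0.4, 0], 0], [0.8, [8.0, 0.4, 0], 0], [0.8, [8.0, 0.4, 0], 0], [0.8, [8.0, 0.4, 0], 0], [0.8, [8.0, 0.4, 0], 0], [0.8, [8.0, 0.4, 0], 0]]}}

```text
t: 18.98
eef_pos: [359.0, 347.9, 192.3]
tcp_rot: [0.142, 1.571, 0.251]
ft_force: [-1.5, -0.1, 6.2]
opening: 0.313
```

```bash
python3 - <<'E'
from h import *
from cell import monitor
np.set_printoptions(precision=3,suppress=True)
st=monitor.state();print(st['eef_pos'],st['ft_force'],st['opening']*95)
g=st['eef_pos'][2]-171
print(go(st,(437.5,-31),g+200,0.053),go(st,(470,200),g+200))
E
```

```text
[359.029 347.931 192.337] [-1.452 -0.059  6.233] 29.689440072509953
(array([-20.  , -38.52,   3.71]), np.float64(-1.515559370015401), np.float64(1.6790332835743917)) (array([-20.  , -15.9 ,   9.44]), None, np.float64(1.6790332835743917))
```

Call:
{"name": "apply_moves", "arguments": {"series": [[0.8, [-2, 0, 0], 0], [0.8, [-6, 0, 0], 0], [0.8, [-11, 0, 0], 0], [0.8, [-16, 0, 0], 0], [0.8, [-20, 0, 0], 0], [0.8, [-20, -4, 3], 0.1], [0.8, [-20, -8, 6], 0.25], [0.8, [-20, -12, 8], 0.4], [0.8, [-20, -16, 9], 0.55], [0.8, [-20, -20, 9], 0.75], [0.8, [-20, -24, 8], 0.95], [0.8, [-20, -28, 7], 1.15], [0.8, [-20, -32, 5.5], 1.35], [0.8, [-20, -36, 4.5], 1.5], [0.8, [-20, -38.5, 3.7], 1.626], [0.8, [-20, -38.5, 3.7], 1.626], [0.8, [-20, -38.5, 3.7], 1.626], [0.8, [-20, -38.5, 3.7], 1.626]]}}

```text
t: 21.22
eef_pos: [437.5, -30.0, 392.1]
tcp_rot: [-1.945, 1.571, 2.823]
ft_force: [0.4, 0.4, -0.7]
opening: 0.309
```

```bash
python3 - <<'E'
from h import *
from cell import monitor,cams
np.set_printoptions(precision=2,suppress=True)
s=cams.read_camera("scene");c=cams.read_camera("wrist");t=cams.read_camera("top");st=monitor.state()
print(st['t'],st['eef_pos'],st['joints'],st['opening'],st['ft_force'],go(st,(437.5,-31),20+142,0.053))
cv2.imwrite("pics/w8.png",np.hstack([c["image"][100:340,120:440,::-1],cv2.resize(s["image"][100:250,210:430,::-1],(352,240),interpolation=cv2.INTER_CUBIC)]))
E
```

```text
21.375 [437.47 -30.25 392.17] [-0.22  0.24  2.01 -0.    0.89 -0.27] 0.3111124939533207 [-0.34  0.06  0.23] (array([ 5.92, -0.  ,  0.07]), np.float64(0.001711862186168256), np.float64(0.05471186218616823))
```

View pics/w8.png

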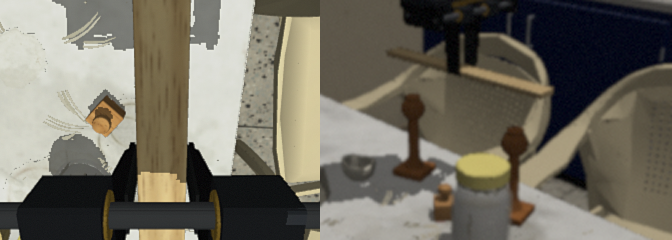

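The slat is held level and in line over both posts (scene crop: ends at (390,52) and (550,93), tops at (411,98) and (515,130)). I'll lower it gently and watch the force.

Call:
{"name": "apply_moves", "arguments": {"series": [[0.8, [2, 0, 0], 0], [0.8, [4, 0, 0], 0], [0.8, [5, 0, 0], 0], [0.8, [5.5, 0, 0], 0], [0.8, [5.8, 0, 0], 0], [0.8, [5.9, 0, 0], 0], [0.8, [5.95, 0, 0], 0], [0.8, [5.95, 0, 0], 0], [0.8, [5.95, 0, 0], 0]]}}

```text
t: 22.5
eef_pos: [437.4, -30.8, 332.8]
tcp_rot: [1.059, 1.571, -0.459]
ft_force: [-0.3, 0.4, -0.0]
opening: 0.31
```

Call:
{"name": "apply_moves", "arguments": {"series": [[0.8, [0.05, 0, 0], 0], [0.8, [0.1, 0, 0], 0], [0.8, [0.1, 0, 0], 0], [0.8, [0.1, 0, 0], 0]]}}

```text
t: 23.0
eef_pos: [437.4, -30.8, 332.3]
tcp_rot: [1.13, 1.57, -0.387]
ft_force: [-1.7, 0.6, 9.4]
opening: 0.309
```

```bash
python3 - <<'E'
from h import *
from cell import monitor,cams
st=monitor.state();print(st['eef_pos'],st['ft_force'])
s=cams.read_camera("scene");t=cams.read_camera("top")
cv2.imwrite("pics/w9.png",cv2.resize(s["image"][120:230,230:370,::-1],(700,550),interpolation=cv2.INTER_CUBIC))
E
```

```text
[437.35429318 -30.82017048 332.28500719] [-1.72152431  0.61534725  9.38110154]
```

View pics/w9.png

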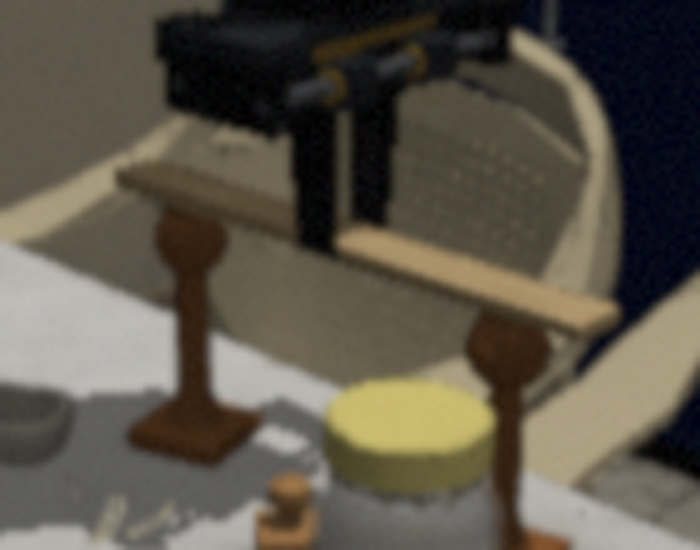

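The slat sits on both post tops (at (192,210) and (510,315)), with a 9.4 N reaction at exactly the predicted height. I'll release slowly and rise.

Call:
{"name": "apply_moves", "arguments": {"series": [[0.3, [-0.05, 0, 0], 0], [0.2, [-0.05, 0, 0], 0], [0.0, [-0.05, 0, 0], 0], [-0.2, [-0.05, 0, 0], 0], [-0.2, [-0.05, 0, 0], 0], [-0.2, [-1, 0, 0], 0], [-0.2, [-4, 0, 0], 0], [-0.2, [-9, 0, 0], 0], [-0.2, [-13, 0, 0], 0], [-0.2, [-13, 0, 0], 0], [-0.2, [-13, 0, 0], 0], [-0.2, [-13, 0, 0], 0]]}}

```text
t: 24.6
eef_pos: [437.3, -30.8, 460.8]
tcp_rot: [-1.793, 1.569, 2.972]
ft_force: [-0.5, -0.1, 0.4]
opening: 0.601
```

```bash
python3 - <<'E'
from h import *
from cell import monitor,cams
st=monitor.state();print(st['t'],st['eef_pos'],st['ft_force'],st['opening'])
s=cams.read_camera("scene");c=cams.read_camera("wrist")
cv2.imwrite("pics/w10.png",np.hstack([c["image"][60:340,120:440,::-1],cv2.resize(s["image"][120:240,230:370,::-1],(327,280),interpolation=cv2.INTER_CUBIC)]))
E
```

```text
24.6 [437.31083648 -30.84259466 460.8245561 ] [-0.51267661 -0.09802484  0.42739495] 0.6009373330713675
```

I've used all the picture views, so I'll check numerically by comparing the scene before and after release around the slat and posts.

```bash
python3 - <<'E'
from h import *
from cell import cams
a=cv2.resize(cv2.imread("pics/w9.png"),(140,110),interpolation=cv2.INTER_AREA)
i=cams.read_camera("scene")["image"][120:230,230:370,::-1]
for n,(y0,y1,x0,x1) in {"slat A end/post A":(28,95,22,52),"slat B end/post B":(48,75,90,126)}.items():
    A=a[y0:y1,x0:x1].astype(np.float32).mean(2);B=i[y0:y1,x0:x1].astype(np.float32).mean(2)
    print(n,"shift px",cv2.phaseCorrelate(A,B),"mean diff",abs(A-B).mean())
E
```

```text
slat A end/post A shift px ((-0.016344989494021078, -0.0023702093880615394), 0.8456444987544307) mean diff 4.9777775
slat B end/post B shift px ((-0.029335667412045296, 0.5089200199387118), 1.0170874845834426) mean diff 2.2716053
```

```bash
python3 -c "
from cell import job;print(job.job_done())"
```

```text
the job is handed in; nothing more can be done
None
```

I tipped both tall posts up on their feet by their ball heads, then laid the slat across their tops, let go, and handed the job in at about 25 s of the 72 s. The hand-in reports no verdict.

**Posts:** After release, the scene view put both tops within about 1 px of their predicted standing places, at about (432, 72) and (443, −134) mm. Each foot moved about 28 mm, as plain tipping should.

**Slat:** It touched down with a 9.4 N reaction at the height that puts its underside 140 mm up. After release the wrist force was near zero, with the fingertips about 120 mm above the slat.

**What I couldn't confirm by eye:** The final picture was refused because I had reached the 12-view limit, so the last check was numerical only. Comparing the scene before and after letting go, the slat end on post A did not move. The end on post B moved about 0.5 px (roughly 1 mm), which is well within the level tolerance.

The jar and the other things on the table were not touched knowingly, but I did not measure them again at the end.

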